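# Empty the lumps out of the sugar shaker

### The arm

A 6-joint arm with a two-finger parallel gripper is mounted at the origin on a cart in front of the work surface, level with it; the furniture and walls round the work are solid. World frame = base frame: x ahead of the robot, y to its left, z up, the work surface at z = 0. Lengths are in mm, angles in degrees, forces in N, time in s.
With the tool pointing down it reaches from about 300 to 850 mm from the base axis. Payload 4.2 kg.
Tool frame: the origin (TCP) lies between the finger pads; the fingertips stand 14 mm ahead of it and the grasp point (between the pads) lies 5 mm behind it; z points along the fingers, y is the line along which they close (so a half turn about z gives the same grasp; the last joint's range is limited). The gripper opens to 91 mm and grips with 3 to 60 N. Pads are 32 mm wide; open, the fingers measure 118 mm over their backs; the gripper's body (76 mm by 178 mm) begins 60 mm behind the grasp point.
Start: joints at [-75.974, 18.312, 89.639, -0, 72.044, -1.146], TCP at [150.489, -554.973, 227.976] pointing down, gripper open.
Joint ranges: [-177.97, 177.97], [-48.28, 115.42], [12.27, 149.76], [-77.06, 257.06], [2.81, 150.46], [-146.56, 146.56]. Speed limits (degrees/s): [147.25, 147.25, 180, 180, 180, 180].

### API

Orientations are given as [roll, pitch, yaw] about the fixed x, y, z axes, in that order (R = Rz(yaw) Ry(pitch) Rx(roll)).
In Python, from workcell import * gives the robot as it stands. The module is installed in compiled form; this text tells all that it offers.
- The arm moves only by the tool send_rows, never from a script. Its argument "deltas" is a list of rows, each a list of 2 entries, a list of its own where there are three numbers: the shift along the tool's x, y, z normalised to -1 to 1, where 1 is 0.5 m, then the turn, a rotation vector about the tool's x, y, z normalised to -1 to 1, where 1 is 0.5 rad. A call has 1 to 10 rows; each row shifts and turns the commanded pose from where the row before left it, along the tool's axes as they then stand; what a row does not reach is not made up. A row lasts 1/10 s, in which the tool goes at most 50 mm and 8.59 degrees, less where a joint would pass 70% of its speed; a pose out of reach is approached as far as the arm can. A call with a number of a shift or a turn outside -1 to 1 is refused whole. A call with a gripper value outside its range is refused whole. "grip" is the closure, from 0 (fully open) to 1 (shut), set as the call begins (left out, the last holds). The fingers move at their own pace and stop on an object; "grip_force" is the grip in N (left out, the last holds). Time passes only in rows, so rows that do not move let the fingers close. It gives the time, the measured TCP pose, the force, the opening and the grip force at its end, in the units of the state.
- state(): the state, without advancing time (a new reading comes with each control period).
- grab_frame(name): name is "side" or "top"; returns the picture (420x560x3 uint8, red, green, blue); there is no depth.
- calibration(name): a dict with "mtx" (3x3 intrinsics, pixels), "R" (3x3) and "t" (3): a world point X has camera coordinates R X + t. Camera axes: x right, y down, z forward; pixel columns grow to the right and rows downward; lengths in mm; the calibration is good to about 2 mm. A picture is of the moment at which its call begins. calibration takes no time and is no camera call.
- job_done(): hands the job in; it is judged then, once.
Trained networks look in the newest picture that a camera, given by its name, has taken for a name from the list of things; names that differ only in an ending like _2 or _b are one class to them, and where a whole thing is asked for, a point or a joint stands for the part that bears it (a point fixed in the world has none). Each returns a list of dicts, best first, with "p" (0 to 1); they miss things now and then, are a little off and sometimes report something else, mostly with a low value. They report only what shows in the picture. A call takes as long as a camera call. They do not tell look-alikes from the thing itself.
- trace(camera, label): "pixels" (420x560 bool, what is visible of it) and "bbox" ([left, top, width, height] in pixels, round what is visible of it).
The state is a dict: "time_s": time; "qpos": joint angles; "qvel": joint speeds; "effort": joint torques, N m; "ee_pos": TCP position; "ee_rot": TCP orientation; "force": force on the tool from outside, world axes, zero at the start; "torque": the same for the moment, N m; "gripper_width": finger opening in mm; "gripper_force": force on a finger pad.
Only numpy, scipy, OpenCV 4.12 (cv2) and the standard library are available. Lean on these libraries where they do the work, as an engineer would, in place of code of your own. Each camera call takes 0.05 s, during which the arm holds its last target. There are 200 camera calls.

### The job

Only lumps too big for the holes are left in the sugar shaker: with the shaker still standing in its slanted rack, unscrew the perforated cap and take it off, then tip all three lumps out into the green bowl. Put the cap and the empty shaker, lying on its side, on the white tray stack to go to the washing-up. Do not knock over or shove the spice jars standing behind.

Things in the scene. Friction and masses are not known exactly. Their poses are not given: they have to be found in the camera images.
- rack: Steel rack fixed to the worktop, 130 x 82 mm, 82 mm high: a square sheet-steel pocket (67 mm outside, 61 mm inside, 48 mm deep along its axis) on a wire stand. The pocket leans 42 deg from vertical towards the rack's own -x side (to the right and front as seen by the robot). Origin on the worktop, z up; the centre of the pocket's underside is 34 mm above it.
- shaker: Glass shaker, 118 mm long, 0.2 to 0.33 kg, in the pocket with 1.5 mm play a side: it cannot turn, pulls out along its axis. Origin: centre of underside; z along its axis to the mouth, x, y square to the flats. Square foot 58 x 58 x 14 mm, then octagonal, 56 mm across flats (flats face x, y and between) to z = 82, shoulder to 94, round neck to 118. In the rack z = 47 to 82 mm is free to grip.
- shaker_mouth (a point): Centre of the rim, on the axis 118 mm from the shaker's underside; axes as the shaker's. Neck 47 mm outside, 41 mm inside. Two right-hand thread ribs on the neck run over angles 0 to 130 and 180 to 310 deg, anticlockwise from the shaker's +x seen from the mouth; each begins (at 0 and 180) with a stop.
- cap: Round perforated steel cap with fluted skirt, 64 mm wide, 24.5 mm high, 50 g. Origin: centre of the skirt's lower edge, z through the top. Screwed on, its origin is 97 mm from the shaker's underside. Inner lugs at its own +x and -x hook under the thread ribs. When still hooked it drags the shaker along if pulled. See cap_top for how it unscrews.
- cap_top (a point): Centre of the cap's top, 24 mm above the cap's origin; same axes. Lugs start 30 deg past the stops. Turned anticlockwise seen from above it turns easily (under 0.3 N m) without rising, is free from 139 deg and hits the next stop at 165 deg (1.9 to 2.35 rad: two grasps or more). Pressed on that stop (0.5 N m) it binds: ease back about 10 deg, then it lifts straight off along the axis.
- green_bowl: Green petal-edged bowl, stuck fast to the worktop, 239 mm across, 54 mm high, flat floor about 150 mm across and 6 mm up. Origin: centre of its underside, z up.
- white_trays: Stack of white trays, fixed, 176 mm (own x) by 252 mm (own y), rim 31 mm high; flat floor 14 mm above the worktop, 142 x 216 mm. Origin: centre of the underside, z up. Long side roughly along world x. It may change places with the bowl (middle or right). Behind the right-hand place a tall dark caddy stands at x 0.62 to 0.76, y -0.33 to -0.17: keep the hand clear of it.
- lump_1: Hard lump of rock sugar, about 17 x 17 x 18 mm, 12 g, loose in the shaker; it slides out when the open shaker's mouth points 35 to 40 deg below level. Origin at its centre.
- lump_2: Second lump, same kind. Origin at its centre.
- lump_3: Third lump, same kind. Origin at its centre.
- spice_jar_1: Spice jar with a screw cap, 46 mm across, 106 mm high, standing loose behind the work, beside another; to be left alone. Origin: centre of its underside.
Mind the look-alikes: they are no part of the job. What is shaped like the cap but turquoise is not meant.

How it is judged:
By the outcome, as a careful person would: the job done as asked, in the order asked, and still so for the second after the job is handed in, with the robot touching nothing.
It also fails if it takes over 69 s, if anything falls off the work surface, if the arm or the gripper's body presses on something with over 40 N, if the wrist force passes 120 N, or if a joint passes its speed limit or range.

## Working session

There is one attempt and no reset: what is moved stays moved. The work goes in short steps, Python scripts to look and compute and a tool call to move; the robot and the scene stay as the last step left them, time stands still between calls to the robot, and variables do not carry over. Pictures are saved under pics/ and viewed, at most 10 in all, crops included, and the job is handed in when it is done.

Besides the shell and the picture viewer there is one more tool, called after "Request:" as name([rows], argument=value, ...), one row to a line, values as JSON. send_rows: Moves the arm, as the interface text tells. Scaled input: -1 to 1 covers 0.5 m each way for a shift and 0.5 rad each way for a turn. Its arguments: {"type":"object","properties":{"deltas":{"type":"array","items":{"type":"array"}},"grip":{"type":"number"},"grip_force":{"type":"number"}},"required":["deltas"]}

```bash
mkdir -p pics; ls; python3 - <<'E'
from workcell import *
import cv2, numpy as np
s=state(); print(s)
for c in ["side","top"]:
    im=grab_frame(c); cv2.imwrite(f"pics/{c}0.png",im[:,:,::-1]); k=calibration(c)
    print(c,np.round(k["mtx"],1).tolist(),np.round(k["R"],4).tolist(),np.round(k["t"],1).tolist())
    for l in ["rack","shaker","cap","green_bowl","white_trays","spice_jar_1","lump_1"]:
        print(c,l,[(round(d["p"],2),d["bbox"]) for d in trace(c,l)])
E
```

```text
pics
{'time_s': 0.0, 'qpos': array([-7.59737433e+01,  1.83502640e+01,  8.97082146e+01, -1.19713065e-03,
        7.20434679e+01, -1.14455657e+00]), 'qvel': array([-0.07226784, -0.01821777, -0.01637051,  0.13528532,  0.02396112,
        0.01219844]), 'effort': array([-1.62628676e-03, -4.12465203e+01, -2.31974423e+01,  7.25781801e-02,
        4.58297809e-02, -1.44648866e-04]), 'ee_pos': array([ 150.36344145, -554.47720485,  227.12181402]), 'ee_rot': array([-1.79898051e+02, -8.98442486e-04,  1.51711826e+01]), 'force': array([-0.01682415,  0.14888188, -0.39232072]), 'torque': array([0.03229231, 0.00102034, 0.01697837]), 'gripper_force': 0.0, 'gripper_width': 91.04163986027754}
side [[444.5, 0.0, 278.6], [0.0, 444.5, 214.1], [0.0, 0.0, 1.0]] [[-0.9711, -0.2376, -0.0204], [-0.1251, 0.58, -0.805], [0.2031, -0.7792, -0.593]] [546.7, 163.4, 865.8]
side rack [(0.9, [217.4, 308.9, 81.9, 83.8])]
side shaker [(0.86, [252.8, 288.2, 42.5, 39.4])]
side cap [(0.97, [320.1, 326.0, 38.2, 34.0]), (0.72, [266.7, 273.5, 38.1, 30.6])]
side green_bowl [(0.83, [289.5, 157.2, 90.4, 58.1])]
side white_trays [(0.94, [248.2, 235.0, 132.6, 69.7])]
side spice_jar_1 [(0.92, [185.0, 220.6, 28.4, 50.4])]
side lump_1 []
top [[390.9, 0.0, 274.7], [0.0, 390.9, 206.2], [0.0, 0.0, 1.0]] [[0.0267, -0.9988, 0.0416], [-0.9854, -0.0333, -0.1667], [0.1679, -0.0366, -0.9851]] [-31.0, 565.0, 869.5]
top rack [(0.98, [130.5, 188.3, 63.5, 49.8])]
top shaker [(0.57, [151.7, 207.5, 24.7, 28.3])]
top cap [(0.82, [160.6, 261.7, 32.4, 26.5]), (0.68, [161.7, 214.6, 32.0, 33.0])]
top green_bowl [(0.92, [323.6, 198.1, 106.0, 106.4])]
top white_trays [(0.69, [208.0, 190.7, 85.2, 113.9])]
top spice_jar_1 [(0.8, [236.4, 128.2, 23.2, 29.4]), (0.36, [205.5, 187.9, 89.2, 115.9])]
top lump_1 [(0.28, [206.9, 188.3, 88.8, 115.4])]
```

```bash
python3 -c "
import cv2,numpy as np
a=cv2.imread('pics/top0.png');cv2.imwrite('pics/top0b.png',cv2.resize(a,(800,600)))
a=cv2.imread('pics/side0.png');cv2.imwrite('pics/side0b.png',cv2.resize(a,(800,600)))"
```

```text
(no output)
```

View pics/top0b.png

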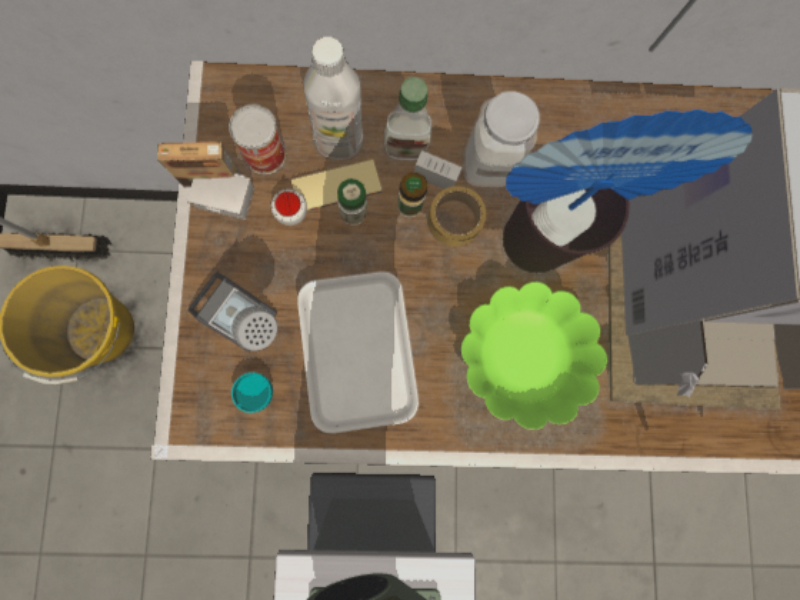

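View pics/side0b.png

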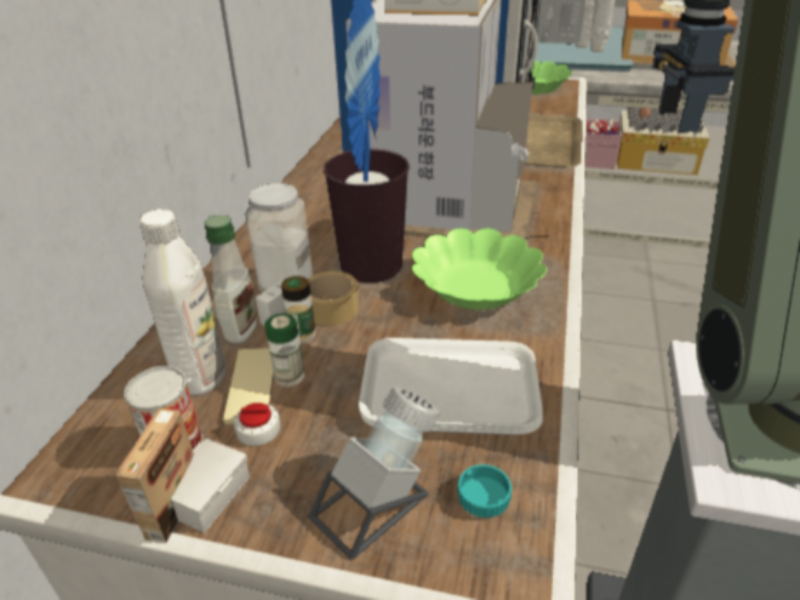

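Top view: the steel perforated cap is on the shaker at about (257,328) of the 800 px view. The turquoise look-alike is at (252,392). The trays are in the middle at (360,350), the bowl on the right at (533,355) and the jars at (352,200) and (413,193). The task calls for the steel cap on the leaning glass shaker. I'll confirm that in a crop and fit the rack pose.

```bash
cat > h.py <<'E'
import numpy as np, cv2
from workcell import *
from scipy.spatial.transform import Rotation as Ro
from scipy.optimize import least_squares, minimize
def proj(c,X):
    k=calibration(c); P=np.atleast_2d(X)@np.array(k["R"]).T+np.array(k["t"]); q=P@np.array(k["mtx"]).T
    return q[:,:2]/q[:,2:]
def backz(c,uv,z):
    k=calibration(c);R=np.array(k["R"]);t=np.array(k["t"]);C=-R.T@t
    d=(R.T@np.linalg.inv(k["mtx"])@np.array([uv[0],uv[1],1.]));return C+d*(z-C[2])/d[2]
def fill(P):
    m=np.zeros((420*4,560*4),np.uint8); cv2.fillConvexPoly(m,cv2.convexHull((P*4+1.5).round().astype(np.int32)),1); return cv2.resize(m.astype(np.float32),(560,420),interpolation=cv2.INTER_AREA)
def axes(psi,tilt=42):
    p,s=np.radians(psi),np.radians(tilt); h=-np.array([np.cos(p),np.sin(p),0]); return np.sin(s)*h+np.cos(s)*np.array([0,0,1]),h
E
python3 - <<'E'
from h import *
M={}
for c in ["side","top"]:
    grab_frame(c)
    caps=trace(c,"cap"); im=cv2.imread(f"pics/{c}0.png")
    sat=[cv2.cvtColor(im,cv2.COLOR_BGR2HSV)[:,:,1][d["pixels"]].mean() for d in caps]; print(sat)
    M[c,'cap']=caps[int(np.argmin(sat))]["pixels"]; M[c,'rack']=trace(c,"rack")[0]["pixels"]
    for l in ["green_bowl","white_trays","spice_jar_1","shaker"]:
        M[c,l]=trace(c,l)[0]["pixels"]
np.savez("m.npz",**{f"{a}_{b}":v for (a,b),v in M.items()})
th=np.linspace(0,2*np.pi,48,endpoint=False)
def cap(p):
    a,h=axes(p[2]); e=np.cross(a,h); e/=np.linalg.norm(e); f=np.cross(a,e)
    o=np.array([p[0],p[1],34])+a*(97+1.5)
    ring=32*(np.cos(th)[:,None]*e+np.sin(th)[:,None]*f)
    return np.vstack([o+ring,o+ring+24.5*a])
def pocket(p):
    a,h=axes(p[2]); e=np.cross(a,h); e/=np.linalg.norm(e); f=np.cross(a,e); o=np.array([p[0],p[1],34])
    return np.array([o+33.5*(i*e+j*f)+k*a for i in(-1,1) for j in (-1,1) for k in (0,48)])
def cost(p):
    J=0
    for c in ["side","top"]:
        m=M[c,'cap'];r=fill(proj(c,cap(p)));J+=np.abs(r-m).sum()
        b=fill(proj(c,pocket(p))); allm=M[c,'rack']|M[c,'cap']|M[c,'shaker']
        J+=(b*(~allm)).sum()
    return J
g=backz("top",(162,213),50)
best=min((minimize(cost,[g[0]+dx,g[1]+dy,ps],method="Nelder-Mead",options=dict(initial_simplex=[[g[0]+dx,g[1]+dy,ps],[g[0]+dx+20,g[1]+dy,ps],[g[0]+dx,g[1]+dy+20,ps],[g[0]+dx,g[1]+dy,ps+15]],maxfev=150)) for dx,dy,ps in [(0,0,60),(0,0,40),(0,10,75),(10,0,20)]),key=lambda r:r.fun)
p=best.x;print(best.fun,p)
out=[]
for c,(x0,y0) in {"side":(200,250),"top":(110,175)}.items():
    im=cv2.imread(f"pics/{c}0.png")[y0:y0+150,x0:x0+100]; im=cv2.resize(im,None,fx=4,fy=4,interpolation=cv2.INTER_CUBIC)
    for P,col in ((cap(p),(0,0,255)),(pocket(p),(0,255,0))):
        cv2.polylines(im,[cv2.convexHull(((proj(c,P)-[x0,y0]+.5)*4).astype(np.int32))],True,col,1)
    out.append(im)
cv2.imwrite("pics/fit.png",np.hstack(out))
from math import *
for l,z in (("white_trays",31),("green_bowl",50)):
    for c in ["top","side"]:
        ys,xs=np.where(M[c,l]); r=cv2.minAreaRect(np.c_[xs,ys].astype(np.float32)); B=cv2.boxPoints(r)
        W=np.array([backz(c,b,z) for b in B]); print(l,c,W[:,:2].round().tolist(),W.mean(0).round())
for l in ["spice_jar_1"]:
    for d in trace("top",l)+trace("side",l): print(d["p"],d["bbox"])
E
```

```text
[np.float64(18.9)]
[np.float64(17.250960307298335), np.float64(200.11550151975683)]
202.9375 [535.39591552 257.61996384  59.07374578]
white_trays top [[583.0, 152.0], [613.0, -27.0], [363.0, -65.0], [337.0, 107.0]] [474.  42.  31.]
white_trays side [[577.0, 165.0], [628.0, -25.0], [348.0, -69.0], [342.0, 124.0]] [474.  49.  31.]
green_bowl top [[484.0, -81.0], [642.0, -257.0], [463.0, -412.0], [314.0, -235.0]] [ 476. -247.   50.]
green_bowl side [[615.0, -336.0], [366.0, -388.0], [352.0, -129.0], [558.0, -84.0]] [ 473. -234.   50.]
0.72 [237.0, 122.1, 22.4, 36.9]
0.7 [184.7, 217.3, 26.0, 53.5]
0.62 [216.8, 308.7, 81.8, 83.5]
```

View pics/fit.png

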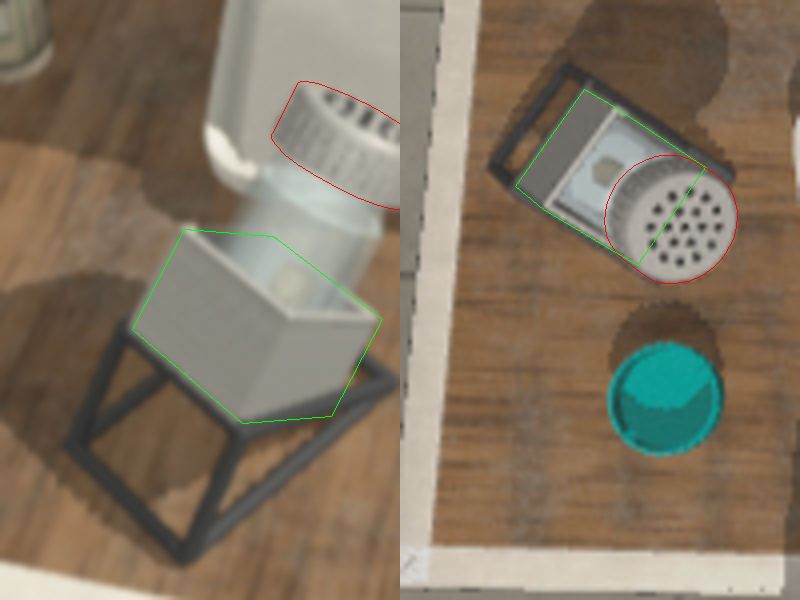

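The crop confirms the steel, perforated cap: it sits at crop (670,218) on the glass shaker. The turquoise one at (665,398) is the look-alike. The red cap outline and green pocket outline both match the picture, giving the rack at (535,258) with yaw 59°.

```bash
cat >> h.py <<'E'
B=np.array([535.4,257.6,34.]); PSI=59.07; a,hh=axes(PSI); S0=B+1.5*a
b=np.cross(a,np.cross(hh,a)); 
def frame(z,y):  # tool R from z dir and closing dir
    z=z/np.linalg.norm(z); y=y-z*(y@z); y/=np.linalg.norm(y); return np.c_[np.cross(y,z),y,z]
C=Ro.from_euler('z',90,degrees=True)
def wrist(R,q1,q23):
    R36=(Ro.from_euler('z',q1,degrees=True)*Ro.from_euler('y',q23,degrees=True)).inv()*Ro.from_matrix(R)*C.inv()
    return R36.as_euler('ZYZ',degrees=True)
def cur():
    s=state(); return np.array(s["ee_pos"]),Ro.from_euler('xyz',s["ee_rot"],degrees=True).as_matrix(),s
def rows(p1,R1,n=None,p0=None,R0=None):
    if p0 is None: p0,R0,_=cur()
    w=Ro.from_matrix(R0.T@R1).as_rotvec()
    m=max(np.linalg.norm(p1-p0)/47,np.degrees(np.linalg.norm(w))/8.4)
    n=n or int(np.ceil(m)); w/=n
    A=np.eye(3)*0; Q=np.eye(3)
    for i in range(n): A+=Q; Q=Q@Ro.from_rotvec(w).as_matrix()
    v=np.linalg.solve(A,R0.T@(p1-p0)); 
    print(n,"rows",[(v/500).round(4).tolist(),(w/.5).round(4).tolist()])
def spin(R,deg): return R@Ro.from_euler('z',deg,degrees=True).as_matrix()
E
python3 - <<'E'
from h import *
p0,R0,s=cur(); print(wrist(R0,s["qpos"][0],s["qpos"][1]+s["qpos"][2]), s["qpos"])
Rb=frame(-a,np.cross(a,hh))
for q23 in (85,100,115): print(wrist(Rb,10.3,q23))
E
```

```text
[ 6.81802162e-04  7.20430225e+01 -1.14751815e+00] [-7.59763002e+01  1.83136490e+01  8.96391288e+01  6.81802162e-04
  7.20430225e+01 -1.14751815e+00]
[32.87066563 68.00255146 36.09586643]
[37.52331603 55.71161302 26.30688685]
[45.93106739 44.45833655 13.2994118 ]
```

```bash
python3 - <<'E'
from h import *
Rb=spin(frame(-a,np.cross(a,hh)),54)
p=S0+190*a; print(p, S0+113*a)
rows(p,Rb)
E
```

```text
[469.53802729 147.68331072 176.31223408] [496.02038708 191.87957743 119.09008252]
17 rows [[0.0486, -0.0702, 0.0373], [0.0651, 0.0567, 0.0198]]
```

Request:
send_rows([
  [[0.0486, -0.0702, 0.0373], [0.0651, 0.0567, 0.0198]],
  [[0.0486, -0.0702, 0.0373], [0.0651, 0.0567, 0.0198]],
  [[0.0486, -0.0702, 0.0373], [0.0651, 0.0567, 0.0198]],
  [[0.0486, -0.0702, 0.0373], [0.0651, 0.0567, 0.0198]],
  [[0.0486, -0.0702, 0.0373], [0.0651, 0.0567, 0.0198]],
  [[0.0486, -0.0702, 0.0373], [0.0651, 0.0567, 0.0198]],
  [[0.0486, -0.0702, 0.0373], [0.0651, 0.0567, 0.0198]],
  [[0.0486, -0.0702, 0.0373], [0.0651, 0.0567, 0.0198]],
  [[0.0486, -0.0702, 0.0373], [0.0651, 0.0567, 0.0198]],
], grip=0, grip_force=40)

```text
time_s: 2.5
ee_pos: [303.2, -178.5, 128.9]
ee_rot: [-162.2, -13.7, 7.8]
force: [1.4, -0.0, 0.4]
gripper_width: 90.8
gripper_force: 0.0
```

Request:
send_rows([
  [[0.0486, -0.0702, 0.0373], [0.0651, 0.0567, 0.0198]],
  [[0.0486, -0.0702, 0.0373], [0.0651, 0.0567, 0.0198]],
  [[0.0486, -0.0702, 0.0373], [0.0651, 0.0567, 0.0198]],
  [[0.0486, -0.0702, 0.0373], [0.0651, 0.0567, 0.0198]],
  [[0.0486, -0.0702, 0.0373], [0.0651, 0.0567, 0.0198]],
  [[0.0486, -0.0702, 0.0373], [0.0651, 0.0567, 0.0198]],
  [[0.0486, -0.0702, 0.0373], [0.0651, 0.0567, 0.0198]],
  [[0.0486, -0.0702, 0.0373], [0.0651, 0.0567, 0.0198]],
  [[0, 0, 0], [0, 0, 0]],
  [[0, 0, 0], [0, 0, 0]],
])

```text
time_s: 3.5
ee_pos: [469.4, 148.3, 175.8]
ee_rot: [-144.0, -23.2, -2.4]
force: [-1.2, 0.1, 0.1]
gripper_width: 91.0
gripper_force: 0.0
```

```bash
python3 - <<'E'
from h import *
p,R,s=cur(); print(s)
Rb=spin(frame(-a,np.cross(a,hh)),54)
rows(S0+190*a,Rb,1)
rows(S0+113*a,Rb,4)
E
```

```text
{'time_s': 3.5, 'qpos': array([ -7.5998947 ,   7.98556732, 126.73723431,  60.84198131,
        44.70209972,  32.06336613]), 'qvel': array([-2.30769414, -0.10367882,  1.05665984, -0.3814551 ,  0.06741611,
       -0.02847695]), 'effort': array([ 8.89797248e-01, -2.58047855e+01, -1.83730316e+01,  2.00937599e+00,
        1.07051287e+00, -1.97386433e-02]), 'ee_pos': array([469.3793973 , 148.31670513, 175.81393737]), 'ee_rot': array([-143.99807542,  -23.18432146,   -2.39477359]), 'force': array([-1.16797619,  0.12228057,  0.06113544]), 'torque': array([-0.28384459,  0.20406632,  0.01977392]), 'gripper_force': 0.0, 'gripper_width': 90.99848607345602}
1 rows [[0.0007, 0.0006, -0.0014], [0.0001, 0.0025, 0.0049]]
4 rows [[0.0002, 0.0001, 0.0382], [0.0, 0.0006, 0.0012]]
```

Request:
send_rows([
  [[0.0007, 0.0006, -0.0014], [0, 0.0025, 0.29]],
  [[0, 0, 0.038], [0, 0, 0.29]],
  [[0, 0, 0.038], [0, 0, 0.29]],
  [[0, 0, 0.038], [0, 0, 0.29]],
  [[0, 0, 0.038], [0, 0, 0]],
  [[0, 0, 0], [0, 0, 0]],
  [[0, 0, 0], [0, 0, 0]],
])

```text
time_s: 4.2
ee_pos: [495.7, 189.7, 119.7]
ee_rot: [-138.1, -1.9, -29.0]
force: [-0.1, -0.2, 0.7]
gripper_width: 91.0
gripper_force: 0.0
```

```bash
python3 - <<'E'
from h import *
p,R,s=cur(); print(s["qpos"],s["force"]); d=p-S0; print(d@a, d-a*(d@a), np.degrees(np.arccos(-R[:,2]@a)))
for c in ["side","top"]:
    cv2.imwrite(f"pics/{c}1.png",grab_frame(c)[:,:,::-1])
i1=cv2.imread("pics/side1.png")[200:400,180:390];i2=cv2.imread("pics/top1.png")[150:350,80:290]
cv2.imwrite("pics/g1.png",cv2.resize(np.hstack([i1,i2]),(798,380),interpolation=cv2.INTER_CUBIC))
E
```

```text
[ -0.91923916  15.58051708 128.26168399  73.84500938  37.0408741
  55.112496  ] [-0.10578128 -0.1828751   0.68355248]
114.81510621681466 [ 0.31032223 -1.15300183 -0.74691899] 0.07314685541528926
```

View pics/g1.png

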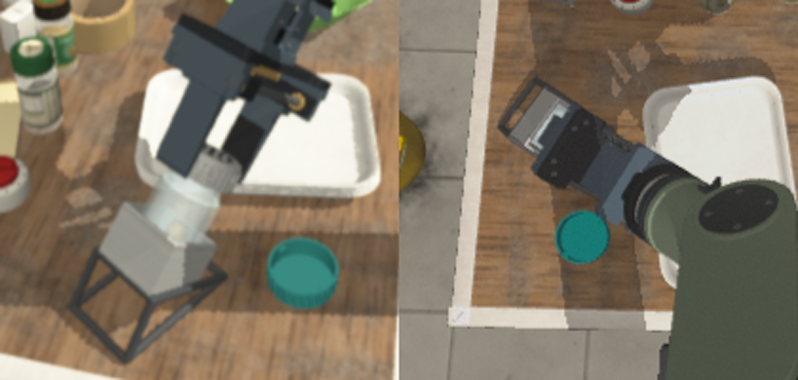

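The picture shows the fingers straddling the cap (left panel, about (215,165)), so I'm closing.

Request:
send_rows([
  [[0, 0, 0], [0, 0, 0]],
  [[0, 0, 0], [0, 0, 0]],
  [[0, 0, 0], [0, 0, 0]],
  [[0, 0, 0], [0, 0, 0]],
  [[0, 0, 0], [0, 0, 0]],
], grip=1, grip_force=30)

```text
time_s: 4.8
ee_pos: [496.0, 190.4, 120.0]
ee_rot: [-138.0, -1.9, -28.9]
force: [-0.7, -1.2, 1.1]
gripper_width: 64.7
gripper_force: 30.0
```

Request:
send_rows([
  [[0, 0, 0], [0, 0, -0.1]],
  [[0, 0, 0], [0, 0, -0.2]],
])

```text
time_s: 5.0
ee_pos: [495.6, 190.7, 119.9]
ee_rot: [-138.6, -7.7, -22.3]
force: [-2.5, -1.8, 1.9]
gripper_width: 64.6
gripper_force: 30.0
```

```bash
python3 - <<'E'
from h import *
p,R,s=cur(); print(s["qpos"],s["force"],s["torque"]@a,s["torque"],s["gripper_width"],s["gripper_force"])
E
```

```text
[ -0.81052865  15.57830473 128.25734059  73.92655038  37.03765601
  46.29494105] [-2.50233548 -1.82231922  1.91907442] -0.06444658131838275 [-0.33395874  0.39547194  0.06417062] 64.55741222972993 30.000452930107713
```

Request:
send_rows([
  [[0, 0, 0], [0, 0, -0.28]],
  [[0, 0, 0], [0, 0, -0.28]],
  [[0, 0, 0], [0, 0, -0.28]],
  [[0, 0, 0], [0, 0, -0.28]],
  [[0, 0, 0], [0, 0, -0.28]],
  [[0, 0, 0], [0, 0, -0.28]],
  [[0, 0, 0], [0, 0, -0.28]],
  [[0, 0, 0], [0, 0, -0.28]],
  [[0, 0, 0], [0, 0, -0.28]],
  [[0, 0, 0], [0, 0, -0.28]],
])

```text
time_s: 6.0
ee_pos: [495.4, 190.5, 119.6]
ee_rot: [178.3, -42.0, 61.6]
force: [-1.8, -3.5, 2.7]
gripper_width: 65.0
gripper_force: 30.0
```

```bash
python3 - <<'E'
from h import *
p,R,s=cur(); print(s["qpos"],s["force"],s["torque"]@a,s["torque"],s["gripper_width"],s["gripper_force"])
d=p-S0; print(d@a, d-a*(d@a))
E
```

```text
[ -0.81931865  15.5763345  128.28750592  73.90542716  37.00938708
 -34.05762966] [-1.84288809 -3.49371657  2.68609443] 0.05187436245399875 [-0.56788     0.39436558  0.11158283] 64.95694948610713 29.997964231297374
114.43700724649055 [-0.16422214 -0.58450079 -0.52744858]
```

Request:
send_rows([
  [[0, 0, 0], [0, 0, -0.28]],
  [[0, 0, 0], [0, 0, -0.28]],
  [[0, 0, 0], [0, 0, -0.28]],
  [[0, 0, 0], [0, 0, -0.28]],
  [[0, 0, 0], [0, 0, -0.28]],
  [[0, 0, 0], [0, 0, -0.28]],
  [[0, 0, 0], [0, 0, -0.28]],
  [[0, 0, 0], [0, 0, -0.18]],
  [[0, 0, 0], [0, 0, 0]],
])

```text
time_s: 6.9
ee_pos: [496.2, 190.4, 120.4]
ee_rot: [141.2, -17.8, 128.1]
force: [-3.1, -3.5, 4.7]
gripper_width: 65.1
gripper_force: 30.0
```

```bash
python3 - <<'E'
from h import *
p,R,s=cur(); print(s["qpos"],s["force"],s["torque"]@a,s["torque"],s["gripper_width"],s["gripper_force"])
cv2.imwrite("pics/side2.png",grab_frame("side")[:,:,::-1])
for d in trace("side","cap"): print(d["p"],d["bbox"])
rows(p+12*a,R,3); rows(p+60*a,R,2)
E
```

```text
[ -0.84316876  15.55349982 128.24743913  74.05326156  37.01642865
 -94.99336758] [-3.13052769 -3.4720485   4.73349596] -0.7343223265457135 [-0.10296474  0.59525534 -0.57602701] 65.05635310709194 30.00499659217894
0.67 [269.3, 276.1, 33.0, 25.3]
0.63 [318.5, 325.3, 41.7, 37.1]
3 rows [[-0.0, 0.0001, -0.008], [-0.0001, 0.0, -0.001]]
2 rows [[-0.0001, 0.0003, -0.06], [-0.0002, 0.0, -0.0015]]
```

Request:
send_rows([
  [[0, 0, 0], [0, 0, 0.18]],
  [[0, 0, 0], [0, 0, 0.18]],
  [[0, 0, 0], [0, 0, 0]],
])

```text
time_s: 7.3
ee_pos: [495.8, 190.4, 119.7]
ee_rot: [144.4, -23.9, 119.4]
force: [-0.6, -2.9, 1.2]
gripper_width: 64.7
gripper_force: 30.0
```

```bash
python3 - <<'E'
from h import *
p,R,s=cur(); print(s["qpos"],s["force"],s["torque"]@a,s["torque"],s["gripper_width"],s["gripper_force"])
E
```

```text
[ -0.81506019  15.5895667  128.25882825  73.92115442  36.97939931
 -84.73750058] [-0.61280638 -2.8632872   1.18550535] 0.13313295726051233 [-0.69118022  0.16802723 -0.01095152] 64.66578310650375 30.001010689884424
```

Request:
send_rows([
  [[0, 0, -0.008], [0, 0, 0]],
  [[0, 0, -0.008], [0, 0, 0]],
  [[0, 0, -0.008], [0, 0, 0]],
  [[0, 0, 0], [0, 0, 0]],
])

```text
time_s: 7.7
ee_pos: [491.7, 183.4, 129.1]
ee_rot: [144.4, -23.9, 119.4]
force: [0.4, 0.5, -3.2]
gripper_width: 64.8
gripper_force: 30.0
```

```bash
python3 - <<'E'
from h import *
p,R,s=cur(); print(s["qpos"],s["force"],s["force"]@a,s["torque"]@a,s["torque"],s["gripper_width"],s["gripper_force"])
cv2.imwrite("pics/side3.png",grab_frame("side")[:,:,::-1])
i=[cv2.imread(f"pics/side{k}.png")[230:350,200:330] for k in (2,3)]
cv2.imwrite("pics/g3.png",cv2.resize(np.hstack(i),(790,365),interpolation=cv2.INTER_CUBIC))
E
```

```text
[ -1.88393119  14.28132206 128.12084956  71.58656053  38.02676221
 -82.87486119] [ 0.4204321   0.54495639 -3.23052801] -2.858140720185868 0.027354455653743608 [-0.65709616  0.34704991  0.00075401] 64.80941441877145 29.99868230894208
```

View pics/g3.png

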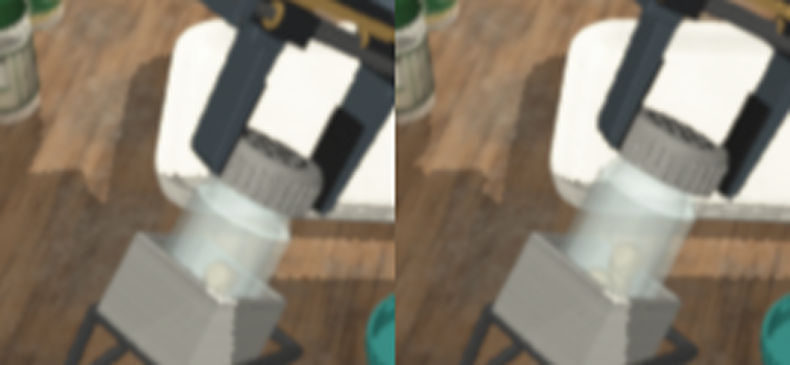

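The right panel shows the shaker's shoulder risen with the cap (from about (285,240) to (297,212)), and the force reads about 4 N of extra weight, so it is still bound. The stated angles count from the stop, so the free turn is 109–135° and I hit the stop. I'll reseat it, ease back further and retry.

Request:
send_rows([
  [[0, 0, 0.008], [0, 0, 0]],
  [[0, 0, 0.008], [0, 0, 0]],
  [[0, 0, 0.008], [0, 0, 0]],
  [[0, 0, 0], [0, 0, 0.1]],
  [[0, 0, 0], [0, 0, 0.1]],
  [[0, 0, 0], [0, 0, 0]],
])

```text
time_s: 8.35
ee_pos: [496.0, 190.8, 120.0]
ee_rot: [146.6, -27.2, 114.2]
force: [-1.6, -2.3, 1.9]
gripper_width: 65.0
gripper_force: 30.0
```

```bash
python3 - <<'E'
from h import *
p,R,s=cur(); print(s["qpos"],s["force"],s["force"]@a,s["torque"]@a,s["torque"])
E
```

```text
[ -0.79049316  15.59336117 128.23339278  73.98023858  37.02459522
 -79.03290801] [-1.63973971 -2.27390035  1.91599259] 3.292977946820155 0.07213258683185192 [-0.48873721  0.23479653  0.05222496]
```

Request:
send_rows([
  [[0, 0, -0.008], [0, 0, 0]],
  [[0, 0, -0.008], [0, 0, 0]],
  [[0, 0, -0.008], [0, 0, 0]],
  [[0, 0, 0], [0, 0, 0]],
])

```text
time_s: 8.75
ee_pos: [492.0, 183.4, 129.3]
ee_rot: [146.6, -27.2, 114.2]
force: [-0.4, 0.3, -0.1]
gripper_width: 64.7
gripper_force: 30.0
```

```bash
python3 - <<'E'
from h import *
p,R,s=cur(); print(s["qpos"],s["force"],s["force"]@a,s["torque"]@a,s["torque"])
f=grab_frame("side")[:,:,::-1]; cv2.imwrite("pics/side4.png",f)
for l in("shaker","cap"):
  for d in trace("side",l): print(l,d["p"],d["bbox"])
i=[cv2.imread(f"pics/side{k}.png")[230:350,200:330] for k in (2,3,4)]
print([np.abs(i[k].astype(int)-i[2])[45:75,60:95].mean() for k in (0,1)])
E
```

```text
[ -1.88998603  14.27384883 128.09855211  71.60727842  38.03227611
 -77.13793149] [-0.35047623  0.30023384 -0.08486295] -0.11485477451669804 0.10186232142789503 [-0.42933315  0.14973975  0.05402771]
shaker 0.86 [254.4, 285.4, 40.9, 43.0]
cap 0.89 [318.4, 325.2, 39.7, 35.7]
cap 0.79 [269.2, 266.8, 37.4, 29.4]
[np.float64(38.4584126984127), np.float64(10.256507936507937)]
```

Only a small force now, so the cap is free. I'm carrying it to the tray.

```bash
cat >> h.py <<'E'
T=np.array([474.,44.,0]); tu=np.array([np.cos(np.radians(9.5)),np.sin(np.radians(9.5)),0]); tv=np.array([-tu[1],tu[0],0])
E
python3 - <<'E'
from h import *
p,R,s=cur()
rows(p+55*a,R,2)
R1=frame(np.array([0,0,-1.]),tu); q=T+52*tu+34*tv
rows(q+[0,0,110],R1,None,p+55*a,R); rows(q+[0,0,38],R1,2,q+[0,0,110],R1); print(q)
# tray floor check from top mask
M=np.load("m.npz"); ys,xs=np.where(M["top_white_trays"]); print(cv2.minAreaRect(np.c_[xs,ys].astype(np.float32)))
E
```

```text
2 rows [[-0.0, 0.0001, -0.055], [0.0, 0.0, 0.0]]
6 rows [[-0.0304, 0.0047, 0.0143], [0.1692, -0.1767, 0.0355]]
2 rows [[0.0, 0.0, 0.072], [0.0, 0.0, 0.0]]
[519.67523268  86.11618596   0.        ]
((249.6126251220703, 246.37257385253906), (107.43193054199219, 76.04696655273438), 82.64761352539062)
```

Request:
send_rows([
  [[0, 0, -0.055], [0, 0, 0]],
  [[0, 0, -0.055], [0, 0, 0]],
  [[-0.0304, 0.0047, 0.0143], [0.1692, -0.1767, 0.0355]],
  [[-0.0304, 0.0047, 0.0143], [0.1692, -0.1767, 0.0355]],
  [[-0.0304, 0.0047, 0.0143], [0.1692, -0.1767, 0.0355]],
  [[-0.0304, 0.0047, 0.0143], [0.1692, -0.1767, 0.0355]],
  [[-0.0304, 0.0047, 0.0143], [0.1692, -0.1767, 0.0355]],
  [[-0.0304, 0.0047, 0.0143], [0.1692, -0.1767, 0.0355]],
  [[0, 0, 0], [0, 0, 0]],
  [[0, 0, 0], [0, 0, 0]],
])

```text
time_s: 9.9
ee_pos: [516.4, 91.1, 110.4]
ee_rot: [179.0, -1.6, 100.0]
force: [-0.2, 0.5, 0.5]
gripper_width: 65.1
gripper_force: 30.0
```

```bash
python3 - <<'E'
from h import *
p,R,s=cur(); print(s["qpos"],s["force"],s["gripper_width"])
cv2.imwrite("pics/side5.png",grab_frame("side")[:,:,::-1])
cv2.imwrite("pics/top5.png",grab_frame("top")[:,:,::-1])
for c in ("side","top"):
 for l in ("cap","shaker"):
  for d in trace(c,l): print(c,l,d["p"],d["bbox"])
R1=frame(np.array([0,0,-1.]),tu); q=T+52*tu+34*tv
rows(q+[0,0,40],R1,2)
i1=cv2.imread("pics/side5.png")[190:400,200:410];i2=cv2.imread("pics/top5.png")[150:360,120:330]
cv2.imwrite("pics/g5.png",cv2.resize(np.hstack([i1,i2]),(798,399),interpolation=cv2.INTER_CUBIC))
E
```

```text
[  7.77495509  19.45821674 106.70063886   1.9976858   52.96685309
  -3.37955604] [-0.2458979   0.54023311  0.46850335] 65.0768279601435
side cap 0.85 [269.9, 238.0, 33.9, 28.0]
side cap 0.68 [318.0, 324.3, 40.4, 36.1]
side shaker 0.8 [255.3, 275.5, 46.4, 53.3]
side shaker 0.42 [186.9, 221.2, 21.7, 49.3]
top shaker 0.47 [150.3, 208.7, 15.3, 24.5]
2 rows [[-0.0058, 0.0015, 0.0714], [0.0181, -0.0255, 0.0062]]
```

View pics/g5.png

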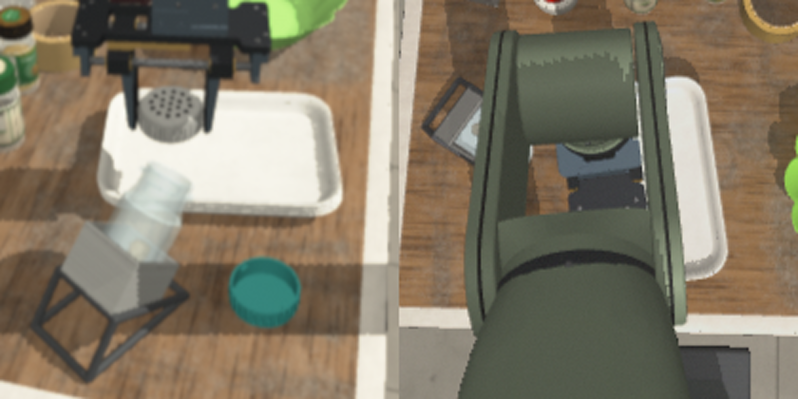

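The cap is held over the tray at about (170,112) in the left panel, and the open shaker stays in the rack at (155,205). Lowering now.

Request:
send_rows([
  [[-0.0058, 0.0015, 0.0714], [0.018, -0.0255, 0.006]],
  [[-0.0058, 0.0015, 0.0714], [0.018, -0.0255, 0.006]],
  [[0, 0, 0.004], [0, 0, 0]],
  [[0, 0, 0.004], [0, 0, 0]],
  [[0, 0, 0.003], [0, 0, 0]],
  [[0, 0, 0], [0, 0, 0]],
])

```text
time_s: 10.8
ee_pos: [521.1, 86.5, 35.5]
ee_rot: [179.9, 0.0, 99.5]
force: [-0.0, 0.7, -0.0]
gripper_width: 64.9
gripper_force: 30.0
```

Request:
send_rows([
  [[0, 0, 0.003], [0, 0, 0]],
  [[0, 0, 0.003], [0, 0, 0]],
  [[0, 0, 0], [0, 0, 0]],
])

```text
time_s: 11.1
ee_pos: [520.6, 86.4, 31.5]
ee_rot: [180.0, 0.0, 99.6]
force: [0.6, -0.9, 0.9]
gripper_width: 64.9
gripper_force: 30.0
```

Request:
send_rows([
  [[0, 0, 0], [0, 0, 0]],
  [[0, 0, 0], [0, 0, 0]],
  [[0, 0, -0.01], [0, 0, 0]],
  [[0, 0, -0.06], [0, 0, 0]],
  [[0, 0, -0.09], [0, 0, 0]],
  [[0, 0, -0.09], [0, 0, 0]],
  [[0, 0, 0], [0, 0, 0]],
], grip=0.18)

```text
time_s: 11.8
ee_pos: [524.3, 87.1, 162.6]
ee_rot: [179.3, 0.0, 99.6]
force: [0.9, 0.2, 0.1]
gripper_width: 74.8
gripper_force: 0.0
```

```bash
cat >> h.py <<'E'
cc=np.cross([0,0,1.],hh); t=np.radians(12); tz=np.sin(t)*hh-np.cos(t)*np.array([0,0,1.]); GP=S0+74*a+5*tz
E
python3 - <<'E'
from h import *
p,R,s=cur(); print(s["qpos"],s["force"],p,s["gripper_width"])
for sg in (1,-1):
    Rg=frame(tz,sg*cc); print(sg,[wrist(Rg,q1,q).round() for q1,q in ((25,105),(30,120))])
    # pour: rotate so a -> elev -50 with h horizontal = hp
    for az in (-26,-10):   # outward azimuth; mouth towards robot
        o=np.array([np.cos(np.radians(az)),np.sin(np.radians(az)),0]); hp=-o; e=np.radians(-55)
        ap=np.cos(e)*hp+np.sin(e)*np.array([0,0,1.])
        Fg=np.c_[a,np.cross([0,0,1.],hh),np.cross(a,np.cross([0,0,1.],hh))]; Fp=np.c_[ap,np.cross([0,0,1.],hp),np.cross(ap,np.cross([0,0,1.],hp))]
        Rp=Fp@Fg.T@Rg; print(az,Rp[:,2].round(2),[wrist(Rp,-27,q).round() for q in (75,90)])
    rows(GP-90*tz,Rg); rows(GP,Rg,2,GP-90*tz,Rg)
print(GP,GP-90*tz)
E
```

```text
[ 8.21730310e+00  1.70202735e+01  1.01610516e+02 -3.71926603e-02
  6.06209564e+01 -1.32257754e+00] [0.92838833 0.24080366 0.13607264] [524.2900177   87.14843218 162.61547318] 74.80725355567628
1 [array([-7., 85., 57.]), array([-6., 71., 64.])]
-26 [ 0.9  -0.44  0.02] [array([ 4., 14., 86.]), array([135.,   1., -45.])]
-10 [ 0.98 -0.17  0.02] [array([52., 22., 41.]), array([93., 17., -3.])]
6 rows [[0.0474, -0.0081, -0.0077], [0.0289, -0.0681, 0.2342]]
2 rows [[-0.0, -0.0, 0.09], [0.0, 0.0, 0.0]]
-1 [array([  -7.,   85., -123.]), array([  -6.,   71., -116.])]
-26 [ 0.9  -0.44  0.02] [array([  4.,  14., -94.]), array([135.,   1., 135.])]
-10 [ 0.98 -0.17  0.02] [array([  52.,   22., -139.]), array([ 93.,  17., 177.])]
17 rows [[0.0066, 0.0206, -0.0015], [0.0305, 0.013, -0.2852]]
2 rows [[0.0, 0.0, 0.09], [0.0, 0.0, 0.0]]
[508.89920721 213.37297055  85.21669632] [518.51702358 229.42409216 173.24998039]
```

```bash
python3 - <<'E'
from h import *
p,R,s=cur(); Rg=frame(tz,cc)
p1=p+[0,0,48]; rows(GP-110*tz,Rg,None,p1,R); rows(GP-25*tz,Rg,2,GP-110*tz,Rg); print(GP-110*tz)
E
```

```text
6 rows [[0.0495, -0.0074, 0.0017], [0.0289, -0.0681, 0.2342]]
2 rows [[0.0, 0.0, 0.085], [0.0, 0.0, 0.0]]
[520.65431611 232.99100807 192.8129324 ]
```

Request:
send_rows([
  [[0, 0, -0.096], [0, 0, 0]],
  [[0.0495, -0.0074, 0.0017], [0.0289, -0.0681, 0.2342]],
  [[0.0495, -0.0074, 0.0017], [0.0289, -0.0681, 0.2342]],
  [[0.0495, -0.0074, 0.0017], [0.0289, -0.0681, 0.2342]],
  [[0.0495, -0.0074, 0.0017], [0.0289, -0.0681, 0.2342]],
  [[0.0495, -0.0074, 0.0017], [0.0289, -0.0681, 0.2342]],
  [[0.0495, -0.0074, 0.0017], [0.0289, -0.0681, 0.2342]],
  [[0, 0, 0], [0, 0, 0]],
  [[0, 0, 0], [0, 0, 0]],
], grip=0, grip_force=45)

```text
time_s: 12.7
ee_pos: [516.1, 232.5, 185.1]
ee_rot: [-179.3, 12.6, 59.3]
force: [0.0, -0.1, 0.9]
gripper_width: 91.3
gripper_force: 0.0
```

```bash
python3 - <<'E'
from h import *
p,R,s=cur(); Rg=frame(tz,cc); print(s["qpos"],s["gripper_width"],p)
rows(GP-25*tz,Rg,3); rows(GP,Rg,2,GP-25*tz,Rg)
E
```

```text
[26.60308757 24.85931142 86.94254601 -6.30818172 79.25942675 59.11219573] 91.33336233945948 [516.1189225  232.51422111 185.08524022]
3 rows [[0.0011, 0.0028, 0.0512], [-0.0072, 0.0068, 0.0031]]
2 rows [[-0.0, -0.0, 0.025], [0.0, 0.0, 0.0]]
```

Request:
send_rows([
  [[0.0011, 0.0028, 0.0512], [-0.0072, 0.0068, 0.003]],
  [[0.0011, 0.0028, 0.0512], [-0.0072, 0.0068, 0.003]],
  [[0.0011, 0.0028, 0.0512], [-0.0072, 0.0068, 0.003]],
  [[0, 0, 0], [0, 0, 0]],
  [[0, 0, 0], [0, 0, 0]],
])

```text
time_s: 13.2
ee_pos: [512.1, 217.1, 111.3]
ee_rot: [179.9, 11.9, 58.9]
force: [0.0, 0.2, 0.4]
gripper_width: 91.4
gripper_force: 0.0
```

```bash
python3 - <<'E'
from h import *
p,R,s=cur(); Rg=frame(tz,cc); print(s["force"],p-GP,np.degrees(Ro.from_matrix(R.T@Rg).as_rotvec()))
rows(GP,Rg,3)
cv2.imwrite("pics/side6.png",grab_frame("side")[:,:,::-1])
i1=cv2.imread("pics/side6.png")[180:400,180:400]
cv2.imwrite("pics/g6.png",cv2.resize(i1,(600,600),interpolation=cv2.INTER_CUBIC))
E
```

```text
[0.01416588 0.23925791 0.39976112] [ 3.15788624  3.77140917 26.10891409] [ 0.02832729 -0.10035564 -0.15941364]
3 rows [[0.0004, -0.0005, 0.0177], [0.0003, -0.0012, -0.0019]]
```

View pics/g6.png

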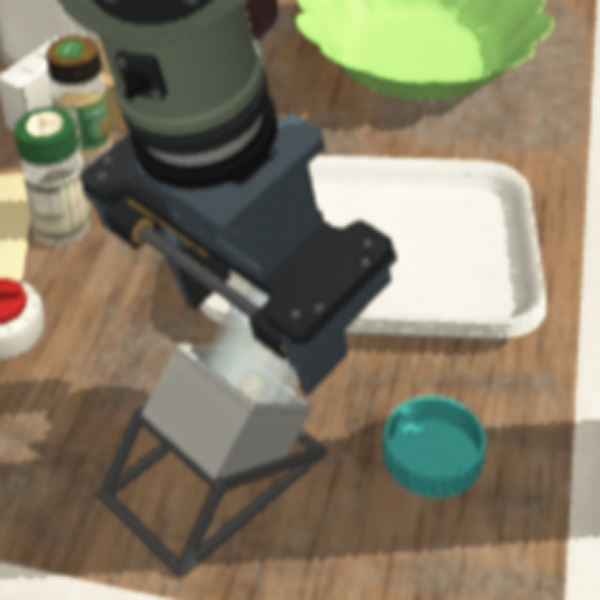

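The fingers straddle the open shaker above the pocket at about (260,350), and nothing else is touched. I'll go down the last 26 mm and close.

Request:
send_rows([
  [[0, 0, 0.0177], [0, 0, 0]],
  [[0, 0, 0.0177], [0, 0, 0]],
  [[0, 0, 0.017], [0, 0, 0]],
  [[0, 0, 0], [0, 0, 0]],
])

```text
time_s: 13.65
ee_pos: [508.2, 212.7, 83.6]
ee_rot: [-180.0, 12.1, 59.0]
force: [-0.4, 0.1, -0.8]
gripper_width: 91.2
gripper_force: 0.0
```

Request:
send_rows([
  [[0, 0, 0], [0, 0, 0]],
  [[0, 0, 0], [0, 0, 0]],
  [[0, 0, 0], [0, 0, 0]],
  [[0, 0, 0], [0, 0, 0]],
  [[0, 0, 0], [0, 0, 0]],
  [[0, 0, 0], [0, 0, 0]],
], grip=1, grip_force=45)

```text
time_s: 14.25
ee_pos: [509.5, 213.3, 85.1]
ee_rot: [179.9, 11.9, 58.9]
force: [-0.7, 0.4, 1.7]
gripper_width: 55.8
gripper_force: 45.0
```

```bash
python3 - <<'E'
from h import *
p,R,s=cur(); print(s["force"],p-GP,(p-GP)@a,s["gripper_width"],s["qpos"])
rows(p+15*a,R,3); rows(p+75*a,R,2,p+15*a,R)
# pour frames
Rg=R
def shaker(hpaz,el):
    hp=np.array([np.cos(np.radians(hpaz)),np.sin(np.radians(hpaz)),0]);e=np.radians(el)
    ap=np.cos(e)*hp+np.array([0,0,np.sin(e)]); c1=np.cross([0,0,1.],hp)
    return np.c_[ap,c1,np.cross(ap,c1)]
Fg=shaker(PSI+180,48); off=Fg.T@(p-S0-118*a)   # TCP rel. to mouth in shaker frame
print("off",off)
for az in (180+30,180+45,180+15):
  for el in (15,-55):
    F=shaker(az,el); Rp=F@Fg.T@Rg
    mouth=np.array([475,-243,90.]); tcp=mouth+F@off; w=tcp-341*Rp[:,2]; q1=np.degrees(np.arctan2(w[1],w[0]))
    print(az,el,tcp.round(),Rp[:,2].round(2),"wrist",w.round(),round(np.hypot(*w[:2])),q1.round(),[wrist(Rp,q1,q).round() for q in (100,115,130)])
E
```

```text
[-0.67280447  0.35826903  1.65318624] [ 0.57020412 -0.09954311 -0.08656121] -0.20330046175707855 55.75143047505991 [25.36387261 28.32064531 96.95042968 -7.30780053 64.8091284  60.12682676]
3 rows [[-0.0081, 0.0, -0.0059], [0.0, 0.0, 0.0]]
2 rows [[-0.0485, 0.0002, -0.0354], [0.0, 0.0, 0.0]]
off [-47.14222672   0.54028297  -3.94866064]
210 15 [ 514. -221.   74.] [ 0.31  0.18 -0.93] wrist [ 407. -282.  392.] 496 -35.0 [array([20., 72., 20.]), array([23., 58., 14.]), array([28., 44.,  6.])]
210 -55 [ 501. -228.  126.] [0.87 0.5  0.02] wrist [ 206. -399.  120.] 449 -63.0 [array([ 91.,  93., -10.]), array([ 90.,  93., -25.]), array([ 89.,  93., -40.])]
225 15 [ 507. -212.   74.] [ 0.26  0.25 -0.93] wrist [ 420. -299.  392.] 515 -35.0 [array([21., 77.,  5.]), array([23., 63., -1.]), array([28., 50., -8.])]
225 -55 [ 497. -222.  126.] [0.71 0.71 0.02] wrist [ 255. -463.  120.] 529 -61.0 [array([ 88., 106., -10.]), array([ 84., 105., -25.]), array([ 80., 103., -41.])]
195 15 [ 518. -232.   74.] [ 0.35  0.09 -0.93] wrist [ 399. -263.  392.] 478 -33.0 [array([17., 67., 37.]), array([20., 52., 31.]), array([26., 38., 23.])]
195 -55 [ 504. -236.  126.] [0.97 0.26 0.02] wrist [ 175. -324.  120.] 368 -62.0 [array([ 94.,  77., -10.]), array([ 97.,  78., -26.]), array([100.,  80., -41.])]
```

Request:
send_rows([
  [[-0.0081, 0, -0.0059], [0, 0, 0]],
  [[-0.0081, 0, -0.0059], [0, 0, 0]],
  [[-0.0081, 0, -0.0059], [0, 0, 0]],
  [[-0.024, 0, -0.0177], [0, 0, 0]],
  [[-0.0485, 0, -0.0354], [0, 0, 0]],
  [[-0.035, 0, -0.025], [0, 0, 0]],
  [[0, 0, 0], [0, 0, 0]],
])

```text
time_s: 14.95
ee_pos: [480.1, 164.6, 147.9]
ee_rot: [179.8, 11.9, 58.9]
force: [-0.2, 1.1, -3.3]
gripper_width: 55.6
gripper_force: 45.0
```

```bash
cat >> h.py <<'E'
def shaker(hpaz,el):
    hp=np.array([np.cos(np.radians(hpaz)),np.sin(np.radians(hpaz)),0]);e=np.radians(el)
    ap=np.cos(e)*hp+np.array([0,0,np.sin(e)]); c1=np.cross([0,0,1.],hp)
    return np.c_[ap,c1,np.cross(ap,c1)]
Fg=shaker(PSI+180,48); off=np.array([-47.,.5,-3.9]); Rg0=frame(tz,cc)
def pose(mouth,az,el):
    F=shaker(az,el); return np.array(mouth,float)+F@off, F@Fg.T@Rg0
E
python3 - <<'E'
from h import *
p,R,s=cur(); print(s["force"],p,s["gripper_width"],s["gripper_force"],s["qpos"])
cv2.imwrite("pics/side7.png",grab_frame("side")[:,:,::-1])
for d in trace("side","shaker"): print(d["p"],d["bbox"])
P=[pose((450,-245,170),215,40),pose((455,-243,135),215,0),pose((470,-243,100),215,-55)]
p0,R0=p,R
for q,Q in P:
    print(q.round(),(q-341*Q[:,2]).round()); rows(q,Q,None,p0,R0); p0,R0=q,Q
E
```

```text
[-0.1839637   1.14623305 -3.31099418] [480.14734037 164.56038159 147.90611247] 55.55618074225376 44.95868163294901 [22.17600379 20.88894082 99.14798304 -7.68899083 69.62898929 56.59229935]
0.66 [260.1, 243.0, 48.5, 64.5]
[ 478. -226.  137.] [ 497. -213.  477.]
9 rows [[-0.0646, 0.0578, 0.0124], [0.0134, 0.0301, 0.0918]]
[ 494. -216.  131.] [ 330. -331.  407.]
5 rows [[0.007, 0.0005, 0.0039], [-0.0, 0.2793, -0.0]]
[ 495. -226.  136.] [ 216. -422.  130.]
7 rows [[0.0006, 0.0025, -0.0019], [-0.0, 0.2743, 0.0]]
```

Request:
send_rows([
  [[-0.0646, 0.0578, 0.0124], [0.0134, 0.0301, 0.0918]],
  [[-0.0646, 0.0578, 0.0124], [0.0134, 0.0301, 0.0918]],
  [[-0.0646, 0.0578, 0.0124], [0.0134, 0.0301, 0.0918]],
  [[-0.0646, 0.0578, 0.0124], [0.0134, 0.0301, 0.0918]],
  [[-0.0646, 0.0578, 0.0124], [0.0134, 0.0301, 0.0918]],
  [[-0.0646, 0.0578, 0.0124], [0.0134, 0.0301, 0.0918]],
  [[-0.0646, 0.0578, 0.0124], [0.0134, 0.0301, 0.0918]],
  [[-0.0646, 0.0578, 0.0124], [0.0134, 0.0301, 0.0918]],
  [[-0.0646, 0.0578, 0.0124], [0.0134, 0.0301, 0.0918]],
  [[0, 0, 0], [0, 0, 0]],
])

```text
time_s: 16.05
ee_pos: [477.2, -229.1, 132.4]
ee_rot: [-179.9, 4.2, 34.7]
force: [-0.7, 0.4, -2.7]
gripper_width: 55.8
gripper_force: 45.0
```

```bash
python3 - <<'E'
from h import *
p,R,s=cur(); print(s["force"],p,s["gripper_width"],s["gripper_force"],s["qpos"])
P=[pose((455,-243,135),215,0),pose((470,-243,100),215,-55)]
p0,R0=p,R
for (q,Q),n in zip(P,(6,8)):
    print(q.round(),(q-341*Q[:,2]).round()); rows(q,Q,n,p0,R0); p0,R0=q,Q
E
```

```text
[-0.72162812  0.40522893 -2.6655761 ] [ 477.20725723 -229.12580844  132.44404086] 55.83585455847978 44.97729065511521 [-24.72623388  19.98460174 102.16409599  -4.11251813  60.16711692
  32.67903469]
[ 494. -216.  131.] [ 330. -331.  407.]
6 rows [[0.0068, -0.0003, 0.002], [-0.0002, 0.234, -0.0019]]
[ 495. -226.  136.] [ 216. -422.  130.]
8 rows [[0.0006, 0.0022, -0.0017], [-0.0, 0.24, 0.0]]
```

Request:
send_rows([
  [[0.0068, -0.0003, 0.002], [0, 0.234, -0.0019]],
  [[0.0068, -0.0003, 0.002], [0, 0.234, -0.0019]],
  [[0.0068, -0.0003, 0.002], [0, 0.234, -0.0019]],
  [[0.0068, -0.0003, 0.002], [0, 0.234, -0.0019]],
  [[0.0068, -0.0003, 0.002], [0, 0.234, -0.0019]],
  [[0.0068, -0.0003, 0.002], [0, 0.234, -0.0019]],
  [[0, 0, 0], [0, 0, 0]],
])

```text
time_s: 16.75
ee_pos: [493.2, -211.5, 129.9]
ee_rot: [-179.6, -36.1, 35.0]
force: [-0.2, -0.0, -3.8]
gripper_width: 55.8
gripper_force: 45.0
```

```bash
python3 - <<'E'
from h import *
p,R,s=cur(); print(s["force"],p,s["gripper_width"],s["gripper_force"],s["qpos"])
q,Q=pose((470,-243,100),215,-55); rows(q,Q,9)
E
```

```text
[-0.22740615 -0.00659912 -3.80598707] [ 493.19357016 -211.5083875   129.88959165] 55.78498073293455 44.98550191256072 [-44.90439153  18.62865181 116.06692842  48.88318766  50.44852199
 -23.9568641 ]
9 rows [[0.0005, 0.0029, -0.0021], [-0.0015, 0.2131, -0.0009]]
```

Request:
send_rows([
  [[0.0005, 0.0029, -0.0021], [-0.0015, 0.2131, -0.0009]],
  [[0.0005, 0.0029, -0.0021], [-0.0015, 0.2131, -0.0009]],
  [[0.0005, 0.0029, -0.0021], [-0.0015, 0.2131, -0.0009]],
  [[0.0005, 0.0029, -0.0021], [-0.0015, 0.2131, -0.0009]],
  [[0.0005, 0.0029, -0.0021], [-0.0015, 0.2131, -0.0009]],
  [[0.0005, 0.0029, -0.0021], [-0.0015, 0.2131, -0.0009]],
  [[0.0005, 0.0029, -0.0021], [-0.0015, 0.2131, -0.0009]],
  [[0.0005, 0.0029, -0.0021], [-0.0015, 0.2131, -0.0009]],
  [[0.0005, 0.0029, -0.0021], [-0.0015, 0.2131, -0.0009]],
  [[0, 0, 0], [0, 0, 0]],
])

```text
time_s: 17.75
ee_pos: [498.0, -225.5, 134.9]
ee_rot: [-5.2, -89.0, -139.4]
force: [-0.1, 0.2, -2.5]
gripper_width: 55.7
gripper_force: 45.0
```

Request:
send_rows([
  [[0, 0, 0], [0, 0, 0]],
  [[0, 0, 0], [0, 0, 0]],
  [[0, 0, 0], [0, 0, 0]],
  [[0, 0, 0], [0, 0, 0]],
  [[0, 0, 0], [0, 0, 0]],
  [[0, 0, 0], [0, 0, 0]],
  [[0, 0, 0], [0, 0, 0]],
  [[0, 0, 0], [0, 0, 0]],
])

```text
time_s: 18.55
ee_pos: [497.3, -226.3, 139.0]
ee_rot: [18.2, -88.8, -163.0]
force: [-0.0, -0.7, -2.5]
gripper_width: 55.8
gripper_force: 45.0
```

```bash
python3 - <<'E'
from h import *
p,R,s=cur(); print(s["force"],p,s["gripper_width"],s["qpos"]); q,Q=pose((470,-243,100),215,-55); print(p-q,np.degrees(Ro.from_matrix(R.T@Q).as_rotvec()))
for c in ("side","top"):
    cv2.imwrite(f"pics/{c}8.png",grab_frame(c)[:,:,::-1])
    for d in trace(c,"lump_1"): print(c,d["p"],d["bbox"])
i1=cv2.imread("pics/side8.png")[110:310,220:420];i2=cv2.imread("pics/top8.png")[150:350,260:460]
cv2.imwrite("pics/g8.png",cv2.resize(np.hstack([i1,i2]),(798,399),interpolation=cv2.INTER_CUBIC))
E
```

```text
[-0.04786401 -0.68372056 -2.50538399] [ 497.34340506 -226.33479295  138.95515481] 55.83808264041947 [-61.72709078  46.44995397 123.9959138   83.42686508  92.24354852
 -80.87622856]
[ 2.35690098 -0.22014417  2.69195683] [-0.12521054 -0.12456071  0.36648937]
side 0.54 [345.3, 195.1, 8.3, 5.1]
side 0.39 [349.0, 193.4, 12.0, 6.4]
```

View pics/g8.png

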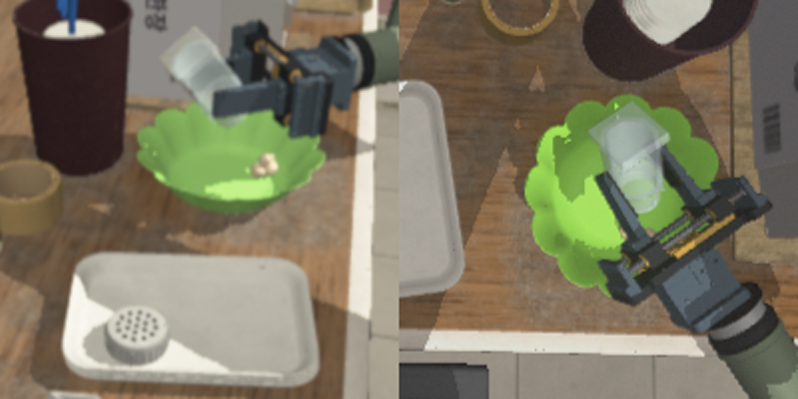

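The side panel shows lumps in the bowl at about (265,165), the shaker tipped and the cap on the tray at (137,335). I'll enlarge to count the lumps.

```bash
python3 - <<'E'
import cv2,numpy as np
i=cv2.imread("pics/side8.png"); j=cv2.imread("pics/top8.png")
A=cv2.resize(i[120:220,295:385],(540,600),interpolation=cv2.INTER_CUBIC); B=cv2.resize(j[195:262,350:396],(260,379),interpolation=cv2.INTER_CUBIC)
o=np.zeros((600,800,3),np.uint8); o[:,:540]=A; o[:379,540:]=B; cv2.imwrite("pics/g9.png",o)
E
```

```text
(no output)
```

View pics/g9.png

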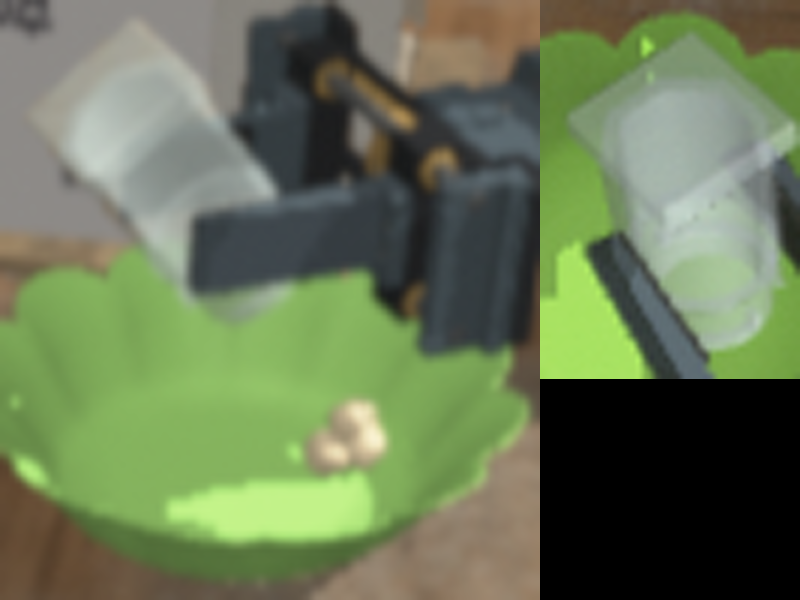

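All three lumps are in the bowl, at about (350,440), and the shaker is clear. Next I'll tip it back level and lay it on the tray.

```bash
python3 - <<'E'
from h import *
m=T-97*tu-22*tv; print("mouth",m)
P=[(pose((455,-243,150),215,0),9),(pose(m+[0,0,140],189.5,0),9),(pose(m+[0,0,56],189.5,0),3)]
p0,R0,s=cur()
for (q,Q),n in P:
    w=q-341*Q[:,2];q1=np.degrees(np.arctan2(w[1],w[0])); print(q.round(),w.round(),wrist(Q,q1,115).round()); rows(q,Q,n,p0,R0); p0,R0=q,Q
E
```

```text
mouth [381.96134398   6.292099     0.        ]
[ 494. -216.  146.] [ 330. -331.  422.] [40. 64. -8.]
9 rows [[0.0018, -0.0022, -0.0001], [0.0002, -0.2138, 0.0015]]
[428.  14. 136.] [231. -20. 412.] [16. 31. 64.]
9 rows [[0.0046, -0.0531, 0.0061], [-0.0581, -0.0, 0.08]]
[428.  14.  52.] [231. -20. 328.] [16. 31. 64.]
3 rows [[-0.0329, -0.0, 0.0453], [0.0, 0.0, 0.0]]
```

```bash
cat >> h.py <<'E'
D=[([-7.6,7.99,126.74,60.84,44.7,32.06],[469.38,148.32,175.81],[-144,-23.18,-2.39]),([-75.98,18.33,89.67,0,72.04,-1.15],[150.49,-554.97,227.9],[180,0,15.17]),
([26.6,24.86,86.94,-6.3,79.26,59.1],[516.12,232.5,185.1],[-179.3,12.6,59.3]),([-0.92,15.58,128.26,73.8,37,55.1],[495.7,189.7,119.7],[-138.1,-1.9,-29]),
([-61.73,46.45,124,83.4,92.2,-80.9],[497.3,-226.3,139],[18.2,-88.8,-163]),([-44.9,18.63,116.07,48.9,50.4,-24],[493.2,-211.5,129.9],[-179.6,-36.1,35]),([25.36,28.32,96.95,-7.3,64.8,60.1],[509.5,213.3,85.1],[179.9,11.9,58.9])]
def wr(x,q2,q3):
    q2,q3=np.radians(q2),np.radians(q3); return np.array([x[0]+x[1]*np.sin(q2)+x[2]*np.sin(q2+q3)+x[5]*np.cos(q2+q3), x[3]+x[1]*np.cos(q2)+x[2]*np.cos(q2+q3)-x[5]*np.sin(q2+q3)])
def res(x):
    o=[]
    for q,p,e in D:
        w=np.array(p)-x[4]*Ro.from_euler('xyz',e,degrees=True).as_matrix()[:,2]; o+=list(wr(x,q[1],q[2])-[np.hypot(*w[:2]),w[2]])
    return np.array(o)
X=least_squares(res,[0,400,400,300,341,0]).x
def ik(p,R):
    w=p-X[4]*R[:,2]; q1=np.degrees(np.arctan2(w[1],w[0])); tgt=[np.hypot(*w[:2]),w[2]]
    s=least_squares(lambda q:wr(X,*q)-tgt,[20,115],bounds=([-48,12],[115,149.7])); return np.r_[q1,s.x,wrist(R,q1,s.x.sum())].round(1),round(np.sqrt(2*s.cost),1)
E
python3 - <<'E'
from h import *
print(X.round(1),np.abs(res(X)).max().round(1))
for az in (189.5,200,215,230,9.5-90,99.5):
    print(az,ik(*pose(T+[-97*np.cos(np.radians(az-180)),0,44],az,0)))
m=T-97*tu-22*tv
for q in ((m+[0,0,140],189.5,0),(m+[0,0,50],189.5,0),((455,-243,150),215,0)): print(ik(*pose(*q)))
for az in (9.5-90+360,): print(ik(*pose(T-40*tu-59*tv+[0,0,50],az,0)),ik(*pose(T-40*tu-59*tv+[0,0,140],az,0)))
E
```

```text
[-3.000e-01  5.928e+02  4.171e+02  1.396e+02  3.219e+02  2.510e+01] 0.2
189.5 (array([  4.8,  15.5, 149.7, 172.4,  21.2, -86.7]), np.float64(1.5))
200 (array([ -1.2,  16. , 148.6, 146. ,  22.3, -75.4]), np.float64(0.0))
215 (array([ -7.8,  17.4, 144.7, 112.2,  25.5, -61.2]), np.float64(0.0))
230 (array([-11.5,  19.6, 139. ,  86.3,  31.2, -51.8]), np.float64(0.0))
-80.5 (array([-10.6,  30.1, 113.7,  40.8,  57.7, -49.1]), np.float64(0.0))
99.5 (array([  23. ,   27.2,  120.6,  -46.3,   52.3, -130.9]), np.float64(0.0))
(array([ -4.2,  -0.6, 140.6,  59.6,   9.3,  19.6]), np.float64(0.0))
(array([ -4.2,  14.5, 149. , 156.4,  20.3, -78.8]), np.float64(0.0))
(array([-43.8,  17.4, 114.8,  47.8,  51.1, -20.9]), np.float64(0.0))
(array([-19. ,  28. , 117.2,  36.7,  59.7, -54.5]), np.float64(0.0)) (array([-19. ,  20.1, 112.2,  33.3,  70.2, -46.4]), np.float64(0.0))
```

```bash
python3 - <<'E'
from h import *
m=T-40*tu-59*tv; print("mouth",m)
P=[(pose((455,-243,150),215,0),9),(pose(m+[0,0,130],279.5,0),9),(pose(m+[0,0,52],279.5,0),3)]
p0,R0,s=cur()
for (q,Q),n in P:
    print(q.round(),ik(q,Q)); rows(q,Q,n,p0,R0)
    w=Ro.from_matrix(R0.T@Q).as_rotvec()
    p0,R0=q,Q
E
```

```text
mouth [444.28638468 -20.79275473   0.        ]
[ 494. -216.  146.] (array([-43.8,  17.4, 114.8,  47.8,  51.1, -20.9]), np.float64(0.0))
9 rows [[0.0018, -0.0022, -0.0001], [0.0002, -0.2138, 0.0015]]
[437.  26. 126.] (array([-19. ,  20.9, 112.9,  33.6,  69. , -47.2]), np.float64(0.0))
9 rows [[0.0337, -0.0371, 0.03], [0.147, 0.0, -0.2024]]
[437.  26.  48.] (array([-19. ,  27.8, 117.1,  36.7,  60. , -54.3]), np.float64(0.0))
3 rows [[-0.0306, -0.0, 0.0421], [0.0, 0.0, 0.0]]
```

Request:
send_rows([
  [[0.0018, -0.0022, 0], [0, -0.2138, 0.0015]],
  [[0.0018, -0.0022, 0], [0, -0.2138, 0.0015]],
  [[0.0018, -0.0022, 0], [0, -0.2138, 0.0015]],
  [[0.0018, -0.0022, 0], [0, -0.2138, 0.0015]],
  [[0.0018, -0.0022, 0], [0, -0.2138, 0.0015]],
  [[0.0018, -0.0022, 0], [0, -0.2138, 0.0015]],
  [[0.0018, -0.0022, 0], [0, -0.2138, 0.0015]],
  [[0.0018, -0.0022, 0], [0, -0.2138, 0.0015]],
  [[0.0018, -0.0022, 0], [0, -0.2138, 0.0015]],
  [[0, 0, 0], [0, 0, 0]],
])

```text
time_s: 19.75
ee_pos: [495.3, -214.8, 148.2]
ee_rot: [179.7, -36.1, 35.4]
force: [1.0, 0.4, -2.9]
gripper_width: 55.8
gripper_force: 45.0
```

```bash
python3 - <<'E'
from h import *
m=T-40*tu-59*tv
p,R,s=cur(); print(p,s["qpos"],s["gripper_width"])
q,Q=pose(m+[0,0,130],279.5,0); rows(q,Q,10)
E
```

```text
[ 495.32467449 -214.80059619  148.15820758] [-44.94928225  17.2535846  114.65703573  47.42564053  51.90515264
 -21.8292732 ] 55.76227694271338
10 rows [[0.03, -0.0332, 0.0272], [0.1325, 0.0003, -0.1809]]
```

Request:
send_rows([
  [[0.03, -0.0332, 0.0272], [0.1325, 0.0003, -0.1809]],
  [[0.03, -0.0332, 0.0272], [0.1325, 0.0003, -0.1809]],
  [[0.03, -0.0332, 0.0272], [0.1325, 0.0003, -0.1809]],
  [[0.03, -0.0332, 0.0272], [0.1325, 0.0003, -0.1809]],
  [[0.03, -0.0332, 0.0272], [0.1325, 0.0003, -0.1809]],
  [[0.03, -0.0332, 0.0272], [0.1325, 0.0003, -0.1809]],
  [[0.03, -0.0332, 0.0272], [0.1325, 0.0003, -0.1809]],
  [[0.03, -0.0332, 0.0272], [0.1325, 0.0003, -0.1809]],
  [[0.03, -0.0332, 0.0272], [0.1325, 0.0003, -0.1809]],
  [[0.03, -0.0332, 0.0272], [0.1325, 0.0003, -0.1809]],
])

```text
time_s: 20.75
ee_pos: [435.4, 25.5, 123.8]
ee_rot: [-179.8, -36.4, 99.3]
force: [-0.3, 0.2, -2.8]
gripper_width: 55.8
gripper_force: 45.0
```

Request:
send_rows([
  [[0, 0, 0], [0, 0, 0]],
  [[0, 0, 0], [0, 0, 0]],
])

```text
time_s: 20.95
ee_pos: [436.5, 24.7, 124.0]
ee_rot: [-179.8, -36.3, 99.0]
force: [0.6, -0.6, -3.2]
gripper_width: 55.7
gripper_force: 45.0
```

```bash
python3 - <<'E'
from h import *
m=T-40*tu-59*tv
p,R,s=cur(); print(p,s["qpos"],s["gripper_width"],s["force"])
q,Q=pose(m+[0,0,52],279.5,0); rows(q,Q,3)
q2,_=pose(m+[0,0,46],279.5,0); rows(q2,Q,3,q,Q); print(q2)
for c in ("side","top"):
    im=grab_frame(c)
    for l in ("shaker","cap"):
        for d in trace(c,l): print(c,l,d["p"],d["bbox"])
    print([proj(c,pt).round().tolist() for pt in (m+[0,0,130],m+118*tv+[0,0,130],T+52*tu+34*tv+[0,0,26])])
E
```

```text
[436.49207059  24.6697633  124.01928851] [-20.57524833  21.17809618 113.04193234  33.2039787   69.50170923
 -48.18748512] 55.70901677189069 [ 0.60475403 -0.62855179 -3.16312587]
3 rows [[-0.0294, 0.0006, 0.0412], [0.0008, -0.0035, -0.0045]]
3 rows [[-0.0024, -0.0, 0.0032], [0.0, 0.0, 0.0]]
[437.02229001  25.64519235  42.1       ]
side shaker 0.68 [321.4, 203.6, 32.6, 59.0]
side cap 0.84 [269.1, 267.0, 34.5, 26.4]
side cap 0.58 [321.6, 325.7, 35.8, 34.0]
[[[337.0, 210.0]], [[339.0, 248.0]], [[289.0, 278.0]]]
top shaker 0.96 [218.9, 246.1, 59.0, 34.9]
top cap 0.93 [218.1, 212.7, 26.6, 26.0]
top cap 0.63 [163.3, 260.4, 29.4, 28.9]
[[[278.0, 257.0]], [[222.0, 265.0]], [[232.0, 225.0]]]
```

Request:
send_rows([
  [[-0.0294, 0.0006, 0.0412], [0.0008, -0.0035, -0.0045]],
  [[-0.0294, 0.0006, 0.0412], [0.0008, -0.0035, -0.0045]],
  [[-0.0294, 0.0006, 0.0412], [0.0008, -0.0035, -0.0045]],
  [[-0.0024, 0, 0.0032], [0, 0, 0]],
  [[-0.0024, 0, 0.0032], [0, 0, 0]],
  [[0, 0, 0], [0, 0, 0]],
])

```text
time_s: 21.85
ee_pos: [438.2, 25.0, 45.4]
ee_rot: [179.9, -35.8, 99.6]
force: [-0.1, 0.9, -2.4]
gripper_width: 55.5
gripper_force: 45.0
```

Request:
send_rows([
  [[-0.0012, 0, 0.0016], [0, 0, 0]],
  [[-0.0012, 0, 0.0016], [0, 0, 0]],
  [[0, 0, 0], [0, 0, 0]],
])

```text
time_s: 22.15
ee_pos: [437.8, 25.2, 43.1]
ee_rot: [179.9, -35.8, 99.6]
force: [-0.1, 0.1, -2.1]
gripper_width: 55.3
gripper_force: 45.0
```

Request:
send_rows([
  [[-0.0012, 0, 0.0016], [0, 0, 0]],
  [[-0.0012, 0, 0.0016], [0, 0, 0]],
  [[0, 0, 0], [0, 0, 0]],
])

```text
time_s: 22.45
ee_pos: [437.8, 25.5, 41.4]
ee_rot: [179.9, -35.9, 99.6]
force: [-0.3, -2.0, 3.0]
gripper_width: 56.2
gripper_force: 45.0
```

Request:
send_rows([
  [[-0.0012, 0, 0.0016], [0, 0, 0]],
  [[0, 0, 0], [0, 0, 0]],
])

```text
time_s: 22.65
ee_pos: [437.9, 25.3, 40.5]
ee_rot: [179.9, -35.9, 99.6]
force: [-0.3, -3.9, 7.0]
gripper_width: 55.4
gripper_force: 45.0
```

In contact with the tray floor. Releasing and retreating along the tool axis.

Request:
send_rows([
  [[0, 0, 0], [0, 0, 0]],
  [[0, 0, 0], [0, 0, 0]],
  [[0, 0, 0], [0, 0, 0]],
  [[0, 0, -0.02], [0, 0, 0]],
  [[0, 0, -0.04], [0, 0, 0]],
  [[0, 0, -0.08], [0, 0, 0]],
  [[0, 0, -0.08], [0, 0, 0]],
  [[0, 0, -0.08], [0, 0, 0]],
  [[0, 0, 0], [0, 0, 0]],
], grip=0.22)

```text
time_s: 23.55
ee_pos: [455.1, -64.9, 164.9]
ee_rot: [179.4, -35.5, 99.7]
force: [-0.5, 0.2, -0.5]
gripper_width: 71.1
gripper_force: 0.0
```

```bash
python3 - <<'E'
from h import *
p,R,s=cur(); print(p,s["qpos"],s["gripper_width"],s["force"])
for c in ("side","top"):
    cv2.imwrite(f"pics/{c}10.png",grab_frame(c)[:,:,::-1])
i1=cv2.imread("pics/side10.png")[130:400,170:400];i2=cv2.imread("pics/top10.png")[100:370,130:360]
cv2.imwrite("pics/g10.png",cv2.resize(np.hstack([i1,i2]),(800,470),interpolation=cv2.INTER_CUBIC))
E
```

```text
[455.13667652 -64.93608106 164.87823218] [-28.51819231  21.76041379 103.82606114  28.08871677  79.14805487
 -49.59853778] 71.13837137662999 [-0.4605796   0.21334486 -0.51131585]
```

View pics/g10.png

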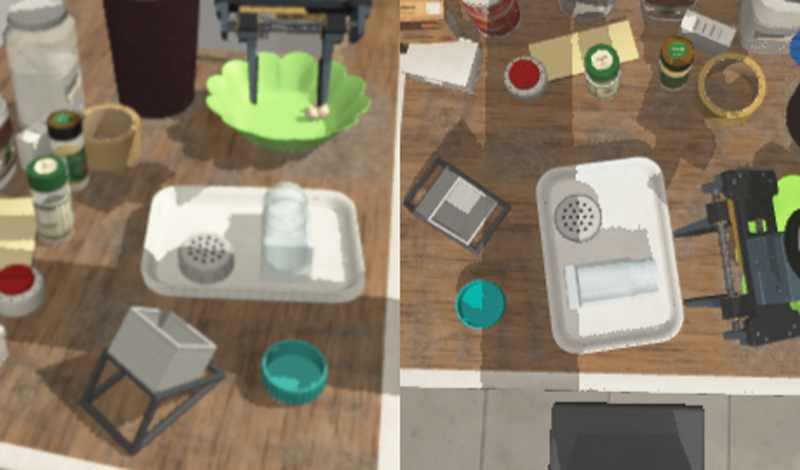

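The cap is on the tray at (577,217) and the shaker lies on its side at (615,283), both inside the rim. The jars are standing, the lumps are in the bowl and the hand is clear. Handing in.

```bash
python3 -c "
from workcell import *
print(job_done())"
```

```text
the job is handed in; nothing more can be done
None
```

The job is handed in: the cap and the empty shaker (on its side) are on the tray, all three lumps are in the bowl and the jars are standing; the first cap pull lifted the still-hooked shaker about 10 mm, so I set it back in the rack and unscrewed it cleanly.

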